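# Complete the two-cigar gift box with the matching size

## Task

The open gift box holds one cigar and has one empty place. From the four cigars on the steel sheet choose the one of the same length and thickness, lay it gently, not dropped, in the empty place so that it lies straight and centred in the notches of both rests, and then swing the lid shut without slamming it. Do not disturb the cigar already in the box or those in the tray, and leave the other three on the sheet where they lie.

Things in the scene. Friction and masses are not known exactly. Their poses are not given: they have to be found in the camera images.
- gift_box: Dark wooden gift box, cedar-lined, fixed, outside 182 (x) x 154 (y) x 50 mm high without its lid; walls 7 mm, inner floor 8 mm above the bench. Origin: centre of its underside; x along the cigars, z up, lid hinged along the +y side. Two notched rests (bars across y, 14 mm thick, 42 mm either side of the middle; between them open to the floor) carry two cigars side by side, 60 mm apart
- rest_taken (a point): In the gift box, on the hinge side: the place of the cigar that already lies there; midway between the two rests, at the height of the notch bottoms (20 mm above the bench)
- rest_free (a point): The empty place in the box, away from the hinge: midway between the two rests, at the notch bottoms (20 mm above the bench, 10 mm wide, with 45 degree sides up to 29 mm). A cigar laid there has its axis along the box's x, half its thickness above this point. The front wall's inner face is 40 mm away
- lid (a joint): Angle of the box's lid in rad: 0 shut on the box walls, about 1.6 upright, starts at 1.85 to 2.1 leaning back. Stiff hinge (0.2 N m friction): the lid stays where it is left and is swung with about 2 to 4 N near its edge
- lid_hinge (a point): Middle of the lid's hinge axis (parallel to the box's x), at the top of the box's +y wall, 50 mm above the bench
- lid_edge (a point): Middle of the lid's free edge, on its outer face (the top face when shut). The lid is a plain 182 x 154 x 8 mm board; this point lies 154 mm from the hinge and 8 mm off the hinge plane
- rest_tray: Low cedar tray beyond the box, 150 x 130 mm, fixed, with the same notched rests for three cigars 38 mm apart; origin: centre of its underside, turned like the box
- first_slim_short: Loose firm brown cigar 16 mm thick and 120 mm long, straight-sided, about 12 g; origin on its axis at mid length, x along it towards the rounded head. At the start it lies either in the gift box at rest_taken or in the tray
- loose_slim_short: Loose firm brown cigar 16 mm thick and 120 mm long, straight-sided, about 12 g; origin on its axis at mid length, x along it towards the rounded head. At the start it lies on the steel sheet on the right of the bench
- first_slim_long: Loose firm brown cigar 16 mm thick and 150 mm long, straight-sided, about 15 g; origin on its axis at mid length, x along it towards the rounded head. At the start it lies either in the gift box at rest_taken or in the tray
- loose_slim_long: Loose firm brown cigar 16 mm thick and 150 mm long, straight-sided, about 15 g; origin on its axis at mid length, x along it towards the rounded head. At the start it lies on the steel sheet on the right of the bench
- first_thick_short: Loose firm brown cigar 22 mm thick and 120 mm long, straight-sided, about 18 g; origin on its axis at mid length, x along it towards the rounded head. At the start it lies either in the gift box at rest_taken or in the tray
- loose_thick_short: Loose firm brown cigar 22 mm thick and 120 mm long, straight-sided, about 18 g; origin on its axis at mid length, x along it towards the rounded head. At the start it lies on the steel sheet on the right of the bench
- first_thick_long: Loose firm brown cigar 22 mm thick and 150 mm long, straight-sided, about 23 g; origin on its axis at mid length, x along it towards the rounded head. At the start it lies either in the gift box at rest_taken or in the tray
- loose_thick_long: Loose firm brown cigar 22 mm thick and 150 mm long, straight-sided, about 23 g; origin on its axis at mid length, x along it towards the rounded head. At the start it lies on the steel sheet on the right of the bench
Things that resemble listed ones, but are neither listed nor needed, are in the scene too. What is shaped like the loose_thick_long but red is not meant. Leave any turquoise look-alike of the first_thick_long alone.

How it is judged:
On the way:
1. the cigar that matches the one in the box lies released in the empty place (((horizontal distance between first_slim_short and rest_taken below 0.015 m and x of loose_slim_short in the frame of rest_free between -0.018 and 0.018 m and y of loose_slim_short in the frame of rest_free between -0.006 and 0.006 m and z of loose_slim_short in the frame of rest_free between 0.005 and 0.012 m and angle between the x axis of loose_slim_short and the x axis of gift_box, either way round below 0.08 rad and linear speed of loose_slim_short below 0.02 m/s and contact force between the fingers and loose_slim_short below 0.05 N) or (horizontal distance between first_slim_long and rest_taken below 0.015 m and x of loose_slim_long in the frame of rest_free between -0.018 and 0.018 m and y of loose_slim_long in the frame of rest_free between -0.006 and 0.006 m and z of loose_slim_long in the frame of rest_free between 0.005 and 0.012 m and angle between the x axis of loose_slim_long and the x axis of gift_box, either way round below 0.08 rad and linear speed of loose_slim_long below 0.02 m/s and contact force between the fingers and loose_slim_long below 0.05 N) or (horizontal distance between first_thick_short and rest_taken below 0.015 m and x of loose_thick_short in the frame of rest_free between -0.018 and 0.018 m and y of loose_thick_short in the frame of rest_free between -0.006 and 0.006 m and z of loose_thick_short in the frame of rest_free between 0.008 and 0.015 m and angle between the x axis of loose_thick_short and the x axis of gift_box, either way round below 0.08 rad and linear speed of loose_thick_short below 0.02 m/s and contact force between the fingers and loose_thick_short below 0.05 N) or (horizontal distance between first_thick_long and rest_taken below 0.015 m and x of loose_thick_long in the frame of rest_free between -0.018 and 0.018 m and y of loose_thick_long in the frame of rest_free between -0.006 and 0.006 m and z of loose_thick_long in the frame of rest_free between 0.008 and 0.015 m and angle between the x axis of loose_thick_long and the x axis of gift_box, either way round below 0.08 rad and linear speed of loose_thick_long below 0.02 m/s and contact force between the fingers and loose_thick_long below 0.05 N)) and value of joint lid above 0.5 rad), for 0.2 s.
At the end, for the whole second after the job is handed in: Matching cigar at rest in the free notches (18 mm along, 6 mm across, 0.08 rad, height 4 mm), first cigar within 15 mm of its place, the other three on the sheet within 60 mm of their starts, lid under 0.06 rad (((horizontal distance between first_slim_short and rest_taken below 0.015 m and x of loose_slim_short in the frame of rest_free between -0.018 and 0.018 m and y of loose_slim_short in the frame of rest_free between -0.006 and 0.006 m and z of loose_slim_short in the frame of rest_free between 0.005 and 0.012 m and angle between the x axis of loose_slim_short and the x axis of gift_box, either way round below 0.08 rad and linear speed of loose_slim_short below 0.02 m/s and contact force between the fingers and loose_slim_short below 0.05 N and distance of each of loose_slim_long, loose_thick_short, loose_thick_long from where it was at the start of the episode below 0.06 m) or (horizontal distance between first_slim_long and rest_taken below 0.015 m and x of loose_slim_long in the frame of rest_free between -0.018 and 0.018 m and y of loose_slim_long in the frame of rest_free between -0.006 and 0.006 m and z of loose_slim_long in the frame of rest_free between 0.005 and 0.012 m and angle between the x axis of loose_slim_long and the x axis of gift_box, either way round below 0.08 rad and linear speed of loose_slim_long below 0.02 m/s and contact force between the fingers and loose_slim_long below 0.05 N and distance of each of loose_slim_short, loose_thick_short, loose_thick_long from where it was at the start of the episode below 0.06 m) or (horizontal distance between first_thick_short and rest_taken below 0.015 m and x of loose_thick_short in the frame of rest_free between -0.018 and 0.018 m and y of loose_thick_short in the frame of rest_free between -0.006 and 0.006 m and z of loose_thick_short in the frame of rest_free between 0.008 and 0.015 m and angle between the x axis of loose_thick_short and the x axis of gift_box, either way round below 0.08 rad and linear speed of loose_thick_short below 0.02 m/s and contact force between the fingers and loose_thick_short below 0.05 N and distance of each of loose_slim_short, loose_slim_long, loose_thick_long from where it was at the start of the episode below 0.06 m) or (horizontal distance between first_thick_long and rest_taken below 0.015 m and x of loose_thick_long in the frame of rest_free between -0.018 and 0.018 m and y of loose_thick_long in the frame of rest_free between -0.006 and 0.006 m and z of loose_thick_long in the frame of rest_free between 0.008 and 0.015 m and angle between the x axis of loose_thick_long and the x axis of gift_box, either way round below 0.08 rad and linear speed of loose_thick_long below 0.02 m/s and contact force between the fingers and loose_thick_long below 0.05 N and distance of each of loose_slim_short, loose_slim_long, loose_thick_short from where it was at the start of the episode below 0.06 m)) and value of joint lid below 0.06 rad); the robot touches nothing.
It fails at once if a cigar is dropped or thrown into the box (faster than 0.6 m/s inside it) ((linear speed of loose_slim_short above 0.6 m/s and x of loose_slim_short in the frame of gift_box between -0.1 and 0.1 m and y of loose_slim_short in the frame of gift_box between -0.08 and 0.08 m and z of loose_slim_short in the frame of gift_box below 0.06 m) or (linear speed of loose_slim_long above 0.6 m/s and x of loose_slim_long in the frame of gift_box between -0.1 and 0.1 m and y of loose_slim_long in the frame of gift_box between -0.08 and 0.08 m and z of loose_slim_long in the frame of gift_box below 0.06 m) or (linear speed of loose_thick_short above 0.6 m/s and x of loose_thick_short in the frame of gift_box between -0.1 and 0.1 m and y of loose_thick_short in the frame of gift_box between -0.08 and 0.08 m and z of loose_thick_short in the frame of gift_box below 0.06 m) or (linear speed of loose_thick_long above 0.6 m/s and x of loose_thick_long in the frame of gift_box between -0.1 and 0.1 m and y of loose_thick_long in the frame of gift_box between -0.08 and 0.08 m and z of loose_thick_long in the frame of gift_box below 0.06 m)).
It fails at once if the lid is slammed (faster than 3 rad/s in its last 0.4 rad) (velocity of joint lid below -3 rad/s and value of joint lid below 0.4 rad).
It fails at once if the cigar already in the box or one in the tray is moved more than 15 mm (distance of any of first_slim_short, first_slim_long, first_thick_short, first_thick_long from where it was at the start of the episode above 0.015 m).
It also fails if it takes over 69 s, if anything falls off the work surface, if the arm or the gripper's body presses on something with over 40 N, if the wrist force passes 120 N, or if a joint passes its speed limit or range.

## Robot

A 6-joint arm with a two-finger parallel gripper is mounted at the origin on the work surface. World frame = base frame: x ahead of the robot, y to its left, z up, the work surface at z = 0. Lengths are in m, angles in rad, forces in N, time in s.
With the tool pointing down it reaches from about 0.275 to 0.825 m from the base axis. Payload 5.2 kg.
Tool frame: the origin (TCP) lies on the centre line of the jaws, within the pads' length; the fingertips stand 14 mm ahead of it and the grasp point (between the pads) lies 5 mm behind it; z points along the fingers, y is the line along which they close (so a half turn about z gives the same grasp; the last joint's range is limited). The gripper opens to 93 mm and grips with 3 to 60 N. Pads are 15 mm wide; open, the fingers measure 128 mm over their backs; the gripper's body (75 mm by 188 mm) begins 65 mm behind the grasp point.
Start: joints at [-1.49, 0.259, 1.535, -0, 1.348, -0.203], TCP at [0.154, -0.528, 0.233] pointing down, gripper open.
Joint ranges: [-3.14, 3.14], [-0.91, 2.08], [0.19, 2.58], [-1.22, 4.36], [0.22, 2.71], [-3.12, 3.12]. Speed limits (rad/s): [2.57, 2.57, 3.14, 3.14, 3.14, 3.14].

## Interface

Orientations are given as a rotation vector (axis times angle).
In Python, from station import ctrl gives the robot as it stands. Calls block until the motion is done:
- ctrl.move_to(position, orientation): joint-space move of the TCP to a pose.
- ctrl.servo_line(position, ori=None, vel=0.15, f_stop=None): straight line of the TCP; ori=None keeps the orientation; vel is the mean speed in m/s. With f_stop (N) it stops when the force on the tool has changed by that much, and returns True; else False.
- ctrl.set_joints(angles): joint-space move.
- ctrl.gripper_to(opening): finger opening in m; the grip force is fixed at half the most; returns when the fingers have stopped.
- ctrl.hold(seconds).
- ctrl.solve_ik(position, orientation): joint angles nearest the present ones, or None.
- ctrl.snapshot(name): name is "scene" or "side" or "wrist"; returns the picture (420x560x3 uint8, red, green, blue); there is no depth.
- ctrl.get_calibration(name): a dict with "fovy" (degrees; the focal length in pixels is half the picture's height over the tangent of half this angle, whatever the lens; pixels are square), "cx", "cy" (the principal point, pixels), "R" (3x3) and "t" (3): a world point X has camera coordinates R X + t; the wrist camera has in their place "T_tool_cam" (4x4, takes a point from camera to tool coordinates, whose origin is the TCP and whose axes are the flange's). Camera axes: x right, y down, z forward; pixel columns grow to the right and rows downward; lengths in m; the calibration is good to about 2 mm. The wrist camera is an equidistant fisheye: a pixel r from the principal point sees the ray r / f radians off the axis. A picture is of the moment at which its call begins: read the wrist's pose just before it. get_calibration takes no time and is no camera call.
A pose or a line that the arm cannot do raises ctrl.Unreachable and nothing moves.
- ctrl.hand_in(): hands the job in; it is judged then, once.
Readings, each from a call of its own:
- ctrl.current_time(): time.
- ctrl.current_qpos(): joint angles.
- ctrl.current_qd(): joint speeds.
- ctrl.current_joint_torque(): joint torques, N m.
- ctrl.current_ee_pos(): TCP position.
- ctrl.current_eef_rot(): TCP orientation.
- ctrl.current_wrist_force(): force on the tool from outside, world axes, zero at the start.
- ctrl.current_moment(): the same for the moment, N m.
- ctrl.current_opening(): finger opening in m.
- ctrl.current_grasp_force(): force on a finger pad.
Only numpy, scipy, OpenCV 4.12 (cv2) and the standard library are available. Lean on these libraries where they do the work, as an engineer would, in place of code of your own. Each camera call takes 0.05 s, during which the arm holds its last target. There are 200 camera calls.

## Working session

There is one attempt and no reset: what is moved stays moved. The work goes in short steps, each a Python script; the robot and the scene stay as the last script left them, time stands still between calls to the robot, and variables do not carry over. Pictures are saved under pics/ and viewed, at most 10 in all, crops included, and the job is handed in when it is done.

```bash
ls; mkdir -p pics; python3 - <<'E'
from station import ctrl
import cv2,numpy as np
print(ctrl.current_time(),ctrl.current_eef_rot())
for n in ("scene","side","wrist"):
    im=ctrl.snapshot(n); cv2.imwrite(f"pics/{n}0.png",im[:,:,::-1])
    print(n,ctrl.get_calibration(n))
a=[cv2.imread(f"pics/{n}0.png") for n in("scene","side")]
E
```

```text
pics
0.0 [-3.10819489e+00 -4.44063159e-01 -2.29260517e-04]
scene {'fovy': 54.34440492877779, 'cx': 283.1240504729771, 'cy': 207.42268757639914, 'R': array([[ 0.86855303,  0.49559374,  0.00157386],
       [ 0.31167255, -0.54374726, -0.77922983],
       [-0.38532565,  0.67729296, -0.6267363 ]]), 't': array([-0.43617535, -0.10141158,  1.27977258])}
side {'fovy': 43.75502518237098, 'cx': 275.7054501003227, 'cy': 210.746176582207, 'R': array([[-0.99959875, -0.02826753,  0.00181393],
       [-0.02237226,  0.7486082 , -0.66263507],
       [ 0.01737313, -0.66240977, -0.74894023]]), 't': array([0.50060665, 0.07216204, 1.4998228 ])}
wrist {'fovy': 65.70646984690485, 'cx': 280.2857253805905, 'cy': 210.57115370710858, 'T_tool_cam': array([[-1.78372541e-03, -9.71105599e-01, -2.38643527e-01,
         6.56578848e-02],
       [ 9.99998408e-01, -1.72156424e-03, -4.68908135e-04,
        -8.45310814e-04],
       [ 4.45191517e-05, -2.38643984e-01,  9.71107124e-01,
        -1.53155457e-01],
       [ 0.00000000e+00,  0.00000000e+00,  0.00000000e+00,
         1.00000000e+00]])}
```

View pics/scene0.png

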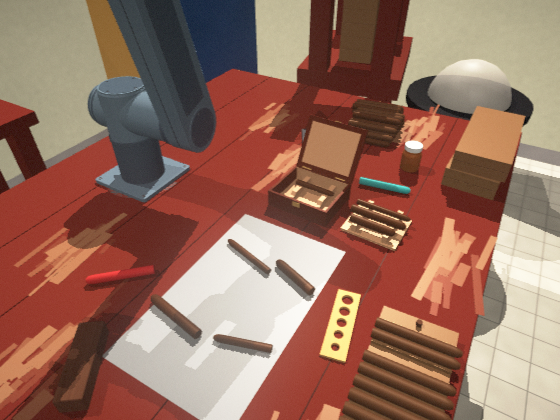

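View pics/side0.png

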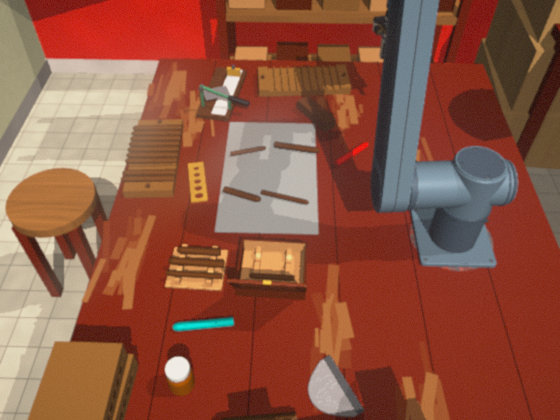

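View pics/wrist0.png

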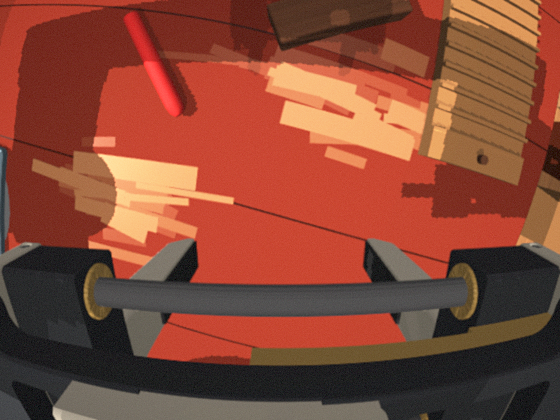

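Scene view: box at (315,180), tray at (377,222), and four brown sheet cigars at (249,256), (295,277), (176,316) and (243,343). The distractors are red at (122,275), turquoise at (385,186), and the cigar racks at (405,360) and (375,122). Next I'll measure the sheet cigars and take a wrist look at the box.

```bash
cat > h.py <<'E'
from station import ctrl
import cv2, numpy as np
from scipy.spatial.transform import Rotation as Ro
def rv(yaw,tilt=0): return (Ro.from_euler('z',yaw)*Ro.from_euler('x',np.pi)*Ro.from_euler('y',tilt)).as_rotvec()
def cam(n,pose=None):
    c=ctrl.get_calibration(n); f=210/np.tan(np.radians(c['fovy']/2))
    if n=='wrist':
        T=np.eye(4);T[:3,:3]=Ro.from_rotvec(pose[1]).as_matrix();T[:3,3]=pose[0]
        M=T@c['T_tool_cam']; Rwc=M[:3,:3]; o=M[:3,3]
    else: Rwc=c['R'].T; o=-Rwc@c['t']
    return dict(n=n,f=f,c=np.array([c['cx'],c['cy']]),R=Rwc,o=o)
def rays(k,uv):
    d=(np.atleast_2d(uv)-k['c'])/k['f']
    if k['n']=='wrist':
        r=np.linalg.norm(d,axis=1)[:,None]; v=np.hstack([d*np.sinc(r/np.pi),np.cos(r)])
    else: v=np.hstack([d,np.ones((len(d),1))])
    return v@k['R'].T
def plane(k,uv,z):
    v=rays(k,uv); return k['o']+v*((z-k['o'][2])/v[:,2])[:,None]
def proj(k,X):
    p=(np.atleast_2d(X)-k['o'])@k['R']
    if k['n']=='wrist':
        s=np.linalg.norm(p[:,:2],axis=1)[:,None]; return k['c']+k['f']*p[:,:2]/s*np.arctan2(s,p[:,2:])
    return k['c']+k['f']*p[:,:2]/p[:,2:]
def shot(n,name):
    p=(np.array(ctrl.current_ee_pos()),np.array(ctrl.current_eef_rot())); im=ctrl.snapshot(n)
    cv2.imwrite(f'pics/{name}.png',im[:,:,::-1])
    return im,cam(n,p)
E
python3 - <<'E'
from h import *
k=cam('scene'); im=cv2.imread('pics/scene0.png')
hsv=cv2.cvtColor(im,cv2.COLOR_BGR2HSV)
m=((hsv[...,2]<125)&(hsv[...,1]>60)).astype(np.uint8)
n,l,st,ce=cv2.connectedComponentsWithStats(m)
for i in range(1,n):
    if 100<st[i,4]<2500 and 200<ce[i][0]-(-60) and 235<ce[i][1]<360 and ce[i][0]<330:
        P=plane(k,np.argwhere(l==i)[:,::-1],0.009)[:,:2]
        (c,s,a)=cv2.minAreaRect(P.astype(np.float32)*1000); print(ce[i].round(),st[i,4],np.round(c),np.round(s),round(a))
for nm,uv in [('front',[[271,192],[328,217],[349,187],[306,160]])]:
    print(plane(k,uv,.05).round(3))
print('sideBox',plane(cam('side'),[[270,268],[196,268]],.03).round(3))
ctrl.gripper_to(0.05)
E
```

```text
[247. 256.] 154 [ 480. -139.] [ 13. 150.] 76
[295. 278.] 247 [ 610. -143.] [ 20. 127.] 71
[173. 315.] 434 [ 440. -364.] [ 29. 152.] 83
[241. 343.] 292 [ 605. -345.] [118.  15.] 13
[[0.427 0.065 0.05 ]
 [0.608 0.045 0.05 ]
 [0.604 0.193 0.05 ]
 [0.435 0.259 0.05 ]]
sideBox [[0.512 0.148 0.03 ]
 [0.708 0.154 0.03 ]]
```

```bash
python3 - <<'E'
from h import *
ctrl.move_to([0.42,0.10,0.33],rv(0))
im,k=shot('wrist','w1'); print(ctrl.current_time(),k['o'])
ctrl.snapshot
E
```

```text
3.5083 [0.48568118 0.10024583 0.4829801 ]
```

View pics/w1.png

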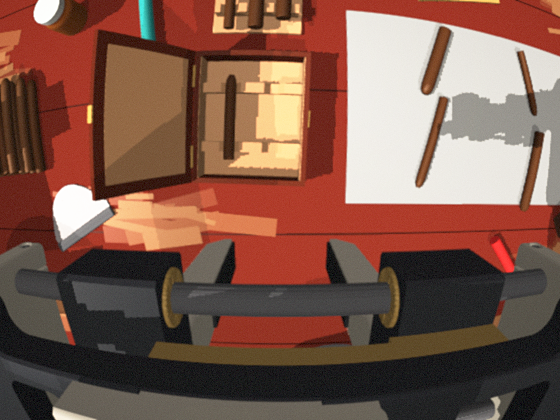

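Wrist view: box rim corners at about (310,51), (303,184), (196,183) and (194,53), with the cigar inside running (231,75)–(229,160). The lid is on the left, edge (97,33)–(95,195). The sheet cigars are in the right half.

```bash
python3 - <<'E'
from h import *
k=cam('wrist',(np.array([0.42,0.10,0.33]),rv(0)))
P=plane(k,[[310,51],[303,184],[196,183],[194,53]],.05);print(P.round(4)); print('c',P.mean(0))
im=cv2.imread('pics/w1.png'); hsv=cv2.cvtColor(im,cv2.COLOR_BGR2HSV)
g=hsv[...,2]
def rep(m,z,box):
    n,l,st,ce=cv2.connectedComponentsWithStats(m.astype(np.uint8))
    for i in range(1,n):
        if box[0]<ce[i][0]<box[1] and box[2]<ce[i][1]<box[3] and 150<st[i,4]<6000:
            Q=plane(k,np.argwhere(l==i)[:,::-1],z)[:,:2]
            c,s,a=cv2.minAreaRect(Q.astype(np.float32)*1000);print(ce[i].round(),st[i,4],np.round(c,1),np.round(s,1),round(a,1))
rep(g<100,.03,(212,260,60,175))
rep(hsv[...,1]>90,.01,(400,560,20,215))
cr=im[20:220,180:560]; cv2.imwrite('pics/c1.png',cv2.resize(cr,None,fx=2.1,fy=2.1,interpolation=cv2.INTER_CUBIC))
E
```

```text
[[0.5964 0.0613 0.05  ]
 [0.4158 0.0703 0.05  ]
 [0.4183 0.217  0.05  ]
 [0.5984 0.2172 0.05  ]]
c [0.50723819 0.14144126 0.05      ]
[230. 118.] 888 [508.1 171.3] [ 15.8 119. ] 87.5
[435.  60.] 805 [ 611.7 -141.8] [ 20.5 123.1] 69.7
[527.  82.] 371 [ 603.8 -341.5] [117.1  16.7] 17.3
[432. 141.] 757 [ 479.9 -134.8] [ 14.8 149.5] 74.2
```

View pics/c1.png

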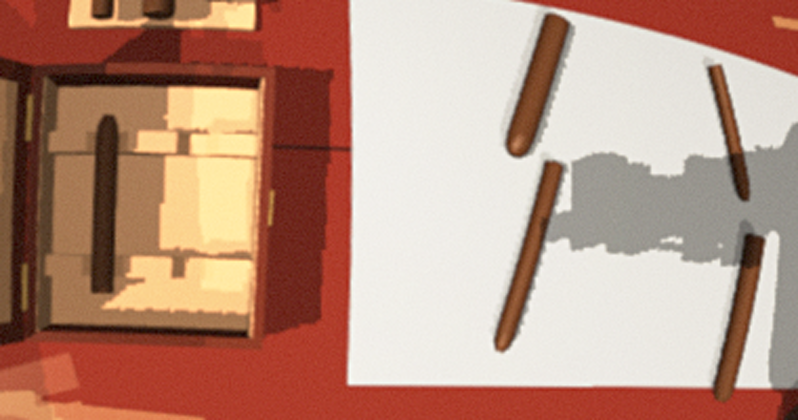

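The box holds a 16 x 119 mm cigar, so the match is slim_short at wrist pixel (527,82), world (0.604,-0.342). Rejected: thick_short at (435,60), slim_long at (432,141), thick_long at (533,170), plus red and turquoise. The crop confirms this one is the thin, short cigar. Next come closer looks at the box and then the cigar.

```bash
cat >> h.py <<'E'
def blob(m,k,z,near,amin=300):
    n,l,st,ce=cv2.connectedComponentsWithStats(m.astype(np.uint8)); best=None
    for i in range(1,n):
        if st[i,4]<amin: continue
        Q=plane(k,np.argwhere(l==i)[:,::-1],z)[:,:2]
        c,s,a=cv2.minAreaRect(Q.astype(np.float32)*1000)
        if s[0]>s[1]: s=s[::-1]
        else: a+=90
        a=(a+90)%180-90; d=np.linalg.norm(np.array(c)/1000-near)
        if max(s)<200 and (best is None or d<best[0]): best=(d,np.array(c)/1000,s,a)
    return best
E
python3 - <<'E'
from h import *
ctrl.move_to([0.41,0.12,0.25],rv(0))
im,k=shot('wrist','w2'); hsv=cv2.cvtColor(im,cv2.COLOR_RGB2HSV)
print(blob(hsv[...,2]<100,k,.03,[.508,.171]))
print(ctrl.current_time())
ctrl.move_to([0.50,-0.37,0.22],rv(.29))
im,k=shot('wrist','w3'); hsv=cv2.cvtColor(im,cv2.COLOR_RGB2HSV)
b=blob(hsv[...,1]>90,k,.009,[.604,-.342]);print(b,ctrl.current_time())
E
python3 -c "
import cv2,numpy as np
a=cv2.imread('pics/w2.png')[0:240];b=cv2.imread('pics/w3.png')[0:240]
cv2.imwrite('pics/c2.png',np.vstack([a,b]))"
```

```text
(np.float64(0.003474383872120686), array([0.50872726, 0.16760258]), (25.333311080932617, 118.5076675415039), -0.48604583740234375)
3.9833
(np.float64(0.0008083512413633293), array([ 0.60477625, -0.34222556]), (13.915006637573242, 119.209716796875), 17.246654510498047) 5.85
```

View pics/c2.png

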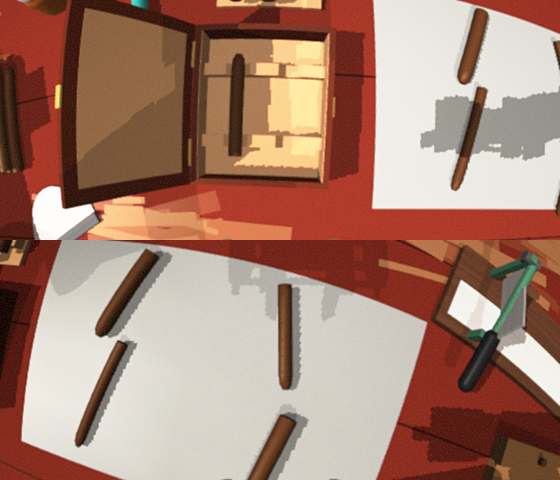

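The target is clear at (285,335) in the lower half, 119 x 14 mm at (0.6048,-0.3422), yaw 17.2°. The box has its cigar at (237,55)–(235,157) and front wall top at (331,30)–(327,187). Now I'll grasp.

```bash
python3 - <<'E'
from h import *
k=cam('wrist',(np.array([0.41,0.12,0.25]),rv(0)))
print('cig',plane(k,[[237,55],[235,157]],.034).round(4))
print('front',plane(k,[[331,30],[327,187]],.05).round(4))
print('hinge',plane(k,[[196,25],[197,181]],.05).round(4))
o=rv(np.radians(17.2)); x,y=.6048,-.3422
ctrl.move_to([x,y,.09],o)
ctrl.gripper_to(.04)
print(ctrl.servo_line([x,y,.019],vel=.08,f_stop=5),ctrl.current_ee_pos())
ctrl.gripper_to(0.0)
print(ctrl.current_opening(),ctrl.current_grasp_force())
ctrl.servo_line([x,y,.12],vel=.12)
print(ctrl.current_opening(),ctrl.current_grasp_force(),ctrl.current_time())
E
```

```text
cig [[0.5661 0.1696 0.034 ]
 [0.448  0.1726 0.034 ]]
front [[0.592  0.0652 0.05  ]
 [0.4157 0.0692 0.05  ]]
hinge [[0.6015 0.2144 0.05  ]
 [0.4232 0.2143 0.05  ]]
False [ 0.60523634 -0.34254089  0.01963945]
0.015510895543090824 30.00044255051762
0.015696229710270355 29.999899277463555 9.55
```

```bash
python3 - <<'E'
from h import *
o=rv(np.radians(-1.8)); x,y=.506,.111
ctrl.move_to([x,y,.14],o)
ctrl.servo_line([x,y,.062],vel=.1)
im,k=shot('wrist','w4'); shot('side','s4'); shot('scene','sc4')
print(ctrl.servo_line([x,y,.034],vel=.025,f_stop=2.5),ctrl.current_ee_pos(),ctrl.current_wrist_force(),ctrl.current_time())
shot('wrist','w5')
E
python3 -c "
import cv2,numpy as np
a=cv2.imread('pics/w5.png')[0:300];b=cv2.imread('pics/sc4.png')[100:250,220:420]
cv2.imwrite('pics/c5.png',np.vstack([a,cv2.resize(b,(373,280))if 0 else np.pad(cv2.resize(b,(373,280)),((0,0),(0,187),(0,0)))]))"
```

```text
True [0.50580657 0.11098581 0.03925573] [-1.77336946 -0.6858248   5.18196767] 13.1833
```

View pics/c5.png

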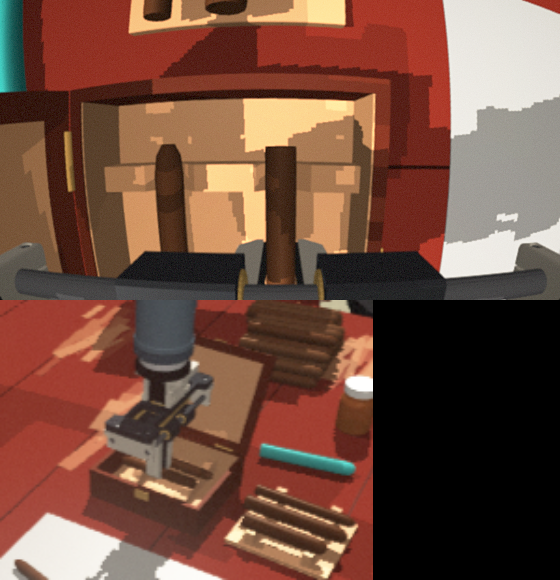

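The cigar is seated: contact came at z=0.0393 against 0.0386 expected, its end is level with its neighbour at (280,150), and it runs parallel to the walls. I'll release it, back off and check.

```bash
python3 - <<'E'
from h import *
x,y=.506,.111
ctrl.gripper_to(.03); ctrl.hold(.3)
ctrl.servo_line([x,y,.12],vel=.06)
ctrl.gripper_to(.0)
ctrl.move_to([0.41,0.12,0.27],rv(0))
im,k=shot('wrist','w6'); hsv=cv2.cvtColor(im,cv2.COLOR_RGB2HSV)
for p in ([.506,.111],[.508,.171]): print(blob(hsv[...,2]<100,k,.03,p))
print(ctrl.current_time())
for yaw in (np.pi/2,-np.pi/2):
  for p in ([.508,.34,.3],[.508,.34,.184],[.506,.1,.066]): print(yaw,ctrl.solve_ik(p,rv(yaw)))
E
python3 -c "
import cv2
cv2.imwrite('pics/c6.png',cv2.resize(cv2.imread('pics/w6.png')[0:220,0:380],None,fx=2,fy=2))"
```

```text
(np.float64(0.004763726601384301), array([0.50469687, 0.10641798]), (6.736499309539795, 116.58927917480469), -4.053466796875)
(np.float64(0.0010614902580860929), array([0.5087153 , 0.17021571]), (18.144161224365234, 118.15563201904297), -1.3396224975585938)
16.9917
1.5707963267948966 [ 4.07551167e-01  3.38102747e-01  1.26278868e+00 -4.44089210e-16
  1.54070123e+00  4.07551167e-01]
1.5707963267948966 [ 4.07551167e-01  4.01788386e-01  1.45188653e+00 -4.44089210e-16
  1.28791773e+00  4.07551167e-01]
1.5707963267948966 [-2.13907167e-02  3.74808066e-01  1.82788140e+00 -4.44089210e-16
  9.38903183e-01 -2.13907167e-02]
-1.5707963267948966 [ 0.40755117  0.33810275  1.26278868  0.          1.54070123 -2.73404149]
-1.5707963267948966 [ 0.40755117  0.40178839  1.45188653  0.          1.28791773 -2.73404149]
-1.5707963267948966 None
```

View pics/c6.png

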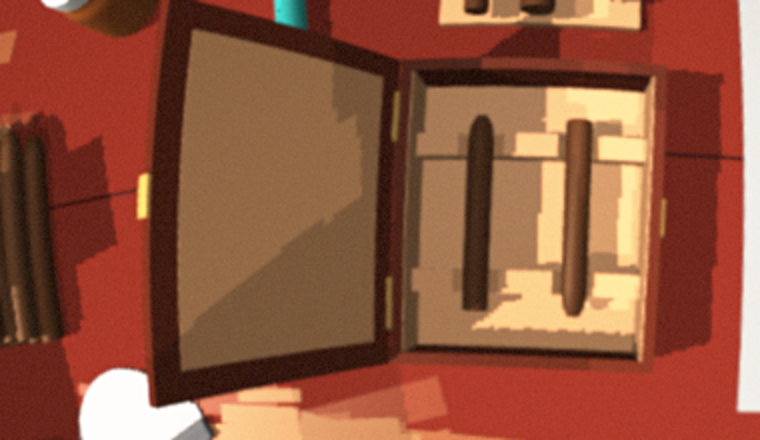

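Both cigars lie parallel, ours in the free notches at (577,215) and the neighbour undisturbed at (478,213). Next, the lid.

```bash
python3 - <<'E'
from h import *
x,hy,r=.508,.218,.12
ctrl.servo_line([.41,.12,.32],vel=.15)
o=rv(np.pi/2)
ctrl.move_to([x,.35,.32],o)
ctrl.servo_line([x,.35,.184],vel=.15)
ctrl.servo_line([x,hy+.016,.184],vel=.1,f_stop=20)
print(ctrl.current_ee_pos(),ctrl.current_wrist_force(),ctrl.current_time())
for th in np.radians([80,70,60,50,40,30,20,12,5]):
    C=[hy-r*np.cos(th)+.008*np.sin(th)+.0075,.05+r*np.sin(th)+.008*np.cos(th)+.014]
    if ctrl.servo_line([x,*C],vel=.08,f_stop=15): print('stop',th); break
print(ctrl.current_ee_pos(),ctrl.current_wrist_force(),ctrl.current_time())
shot('side','s7'); shot('scene','sc7')
E
python3 -c "
import cv2,numpy as np
a=cv2.imread('pics/sc7.png')[100:250,220:420];b=cv2.imread('pics/s7.png')[200:350,150:350]
cv2.imwrite('pics/c7.png',cv2.resize(np.hstack([a,b]),None,fx=2,fy=2))"
```

```text
[0.50790306 0.23412467 0.18374473] [ 0.54397056 -0.3412802   0.84233146] 20.925
[0.50768902 0.10667604 0.08220834] [-0.48828753 -0.82976229 -0.07598297] 24.4833
```

View pics/c7.png

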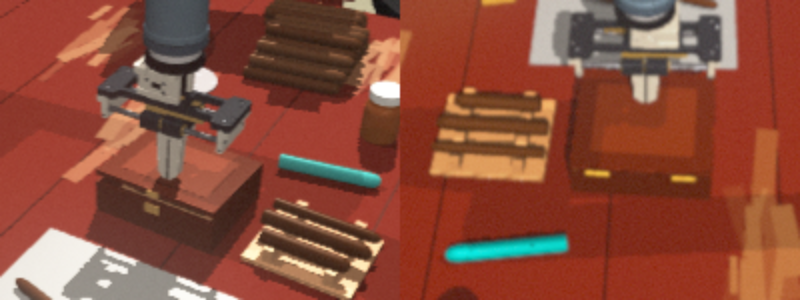

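The lid is almost shut, with a thin gap left at the front edge (scene half, (165,210)). Now I'll press gently until it is firm, then retreat and hand in after checking the contact height.

```bash
python3 - <<'E'
from h import *
print(ctrl.servo_line([.508,.095,.082],vel=.05,f_stop=15))
print(ctrl.servo_line([.508,.095,.064],vel=.03,f_stop=10),ctrl.current_ee_pos(),ctrl.current_wrist_force())
ctrl.servo_line([.508,.095,.2],vel=.1); ctrl.hold(.3)
ctrl.move_to([.45,-.05,.25],rv(np.pi/2))
shot('side','s8'); shot('scene','sc8'); print(ctrl.current_time())
E
python3 -c "
import cv2,numpy as np
a=cv2.imread('pics/sc8.png')[100:250,220:420];b=cv2.imread('pics/s8.png')[120:320,150:350]
cv2.imwrite('pics/c8.png',cv2.resize(np.hstack([np.pad(a,((0,50),(0,0),(0,0))),b]),None,fx=2,fy=2))"
```

```text
False
True [0.50837749 0.0950164  0.07218751] [-1.32341342  0.61200536  8.25538469]
27.925
```

View pics/c8.png

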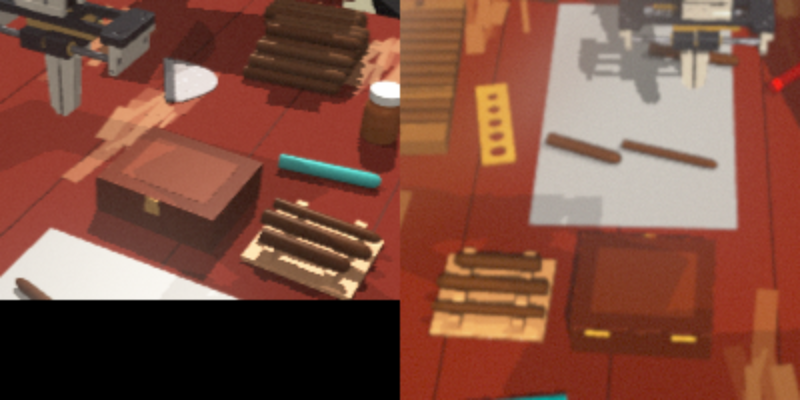

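The lid is flush, with contact at z=0.0722 exactly as expected for shut. The tray and the sheet cigars haven't moved.

```bash
python3 -c "
from station import ctrl
print(ctrl.hand_in())"
```

```text
the job is handed in; nothing more can be done
None
```

The slim short cigar lies in the free notches, the lid is shut, and the job was handed in at about 28 s; no verdict came back.

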